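# Press and turn a parked fuse carrier until it drops home

## Task

One of the two porcelain fuse carriers on the bench is parked: it stands proud of its base, its two copper keys resting on the rim instead of in their slots. Press on it lightly and turn it where it sits until the keys find their slots and it drops, then press it fully home so that it sits down on the rim like its neighbour, and let go. Do not lift it out, do not force the porcelain, and leave the other things on the bench as they lie.

Things in the scene. Friction and masses are not known exactly. Their poses are not given: they have to be found in the camera images.
- carrier: The parked fuse carrier: white porcelain, 0.3 to 0.6 kg, loose, upright in fuse_base, 98 mm tall: spigot, two keys, cap, grip wing. Origin: centre of the spigot's underside; z up; x from the axis to the wide key. Parked, its origin is 50 mm above that of fuse_base and it is turned 0.6 to 1.4 rad anticlockwise (from above) from where the keys fit: the short way is clockwise.
- wing_top (a point): Top centre of the carrier's grip wing, on the axis, 98 mm above the carrier's origin. The wing is an upright plate on the cap, 60 mm long (along carrier x, from key to key), 18 mm thick and 36 mm high. It turns with the carrier.
- cap_top (a point): Centre of the top face of the carrier's round cap (diameter 72 mm, 14 mm thick), on the axis, 62 mm above the carrier's origin, at the foot of the wing. The cap's top is flat beside the wing and can be pressed on. Its underside, 48 mm above the origin, is what sits on the rim when home.
- wide_key (a point): Underside of the outer end of the carrier's wide copper key, 44 mm from the axis and 24 mm above the carrier's origin. Keys stand on opposite sides of the spigot (53 mm diameter), 24 mm high, out to 44 mm, so their ends show beyond the cap from above. This one is 26 mm wide, the other 14 mm. Below them 24 mm of spigot stays in the bore while parked.
- fuse_base: The parked carrier's fixed base: dark moulded block 128 mm (x) by 116 mm (y) on a steel foot 168 x 120 mm; flat rim 74 mm above the bench; bore 56 mm across, 52 mm deep, two slots opening off it: 31 mm wide towards +x, 19 mm wide towards -x. Origin: centre of the underside, on the bench; z up. Home, the carrier's origin is 26 mm above this origin, its cap on the rim.
- wide_slot (a point): Centre of the mouth of the base's wide slot, at rim height, 44 mm from the bore's axis along base x. The carrier fits one way only: wide key here, within about 0.05 rad. In line it sinks a few mm by itself, onto sprung copper contacts in the slots; 5 to 10 N of push takes it past them and 24 mm down in all. A push of over 40 N may chip it.
- carrier2: The neighbouring carrier, the same shape, already home in base2; leave it alone. Origin and axes as for carrier.
- base2: The fixed base of carrier2, the same shape as fuse_base, at least 0.28 m from it to one side; which is left and which is right changes. Origin and axes as for fuse_base.
- relay_cover: Cracked cream bakelite relay cover, a box shell 150 x 100 x 62 mm lying open side down, loose; leave it. Origin: centre of its underside.
- latch_plate: Rusty steel latch plate, slotted, 125 x 40 mm, 5 mm thick with a lip 18 mm high at its +x end, loose; leave it. Origin: centre of its underside.
- busbar: Bent copper busbar, 190 mm long (along its x) by 26 mm, rising to 42 mm at its +x end, loose; leave it. Origin: at the bend, underside.
- screwdriver: Screwdriver lying flat, loose; leave it. Origin under its middle.
- spanner: Spanner lying flat, loose; leave it. Origin under its middle.
- bolt_jar: Jar 64 mm in diameter, 85 mm high, standing, loose; leave it. Origin: centre of its underside.

How it is judged:
At the end, for the whole second after the job is handed in: The parked carrier is home in its base: cap down on the rim to within 3 mm, centred within 5 mm, keys in their slots (within 0.1 rad of the base's line), upright within 0.07 rad, released and at rest (z of carrier in the frame of fuse_base between 0.022 and 0.029 m and horizontal distance between carrier and fuse_base below 0.005 m and angle between the x axis of carrier and the x axis of fuse_base, either way round below 0.1 rad and angle between carrier's own z axis and vertical below 0.07 rad and linear speed of carrier below 0.02 m/s); the robot touches nothing.
It fails at once if the carrier is lifted out of its base (raised more than 14 mm above where it was parked) (z of carrier in the frame of fuse_base above 0.064 m).
It fails at once if the porcelain is forced: more than 150 N between the carrier and its base (contact force between carrier and fuse_base above 150 N).
It fails at once if the neighbouring carrier is moved more than 8 mm (distance of carrier2 from where it was at the start of the episode above 0.008 m).
It fails at once if another thing on the bench is pushed more than 20 mm (distance of any of relay_cover, latch_plate, busbar, screwdriver, spanner, bolt_jar from where it was at the start of the episode above 0.02 m).
It also fails if it takes over 40 s, if anything falls off the work surface, if the arm or the gripper's body presses on something with over 40 N, if the wrist force passes 120 N, or if a joint passes its speed limit or range.

## Robot

A 6-joint arm with a two-finger parallel gripper is mounted at the origin on the work surface. World frame = base frame: x ahead of the robot, y to its left, z up, the work surface at z = 0. Lengths are in m, angles in rad, forces in N, time in s.
With the tool pointing down it reaches from about 0.375 to 0.9 m from the base axis. Payload 3.1 kg.
Tool frame: the origin (TCP) lies between the finger pads; the fingertips stand 8 mm ahead of it and the grasp point (between the pads) lies 11 mm behind it; z points along the fingers, y is the line along which they close (so a half turn about z gives the same grasp; the last joint's range is limited). The gripper opens to 87 mm and grips with 3 to 60 N. Pads are 19 mm wide; open, the fingers measure 117 mm over their backs; the gripper's body (75 mm by 190 mm) begins 51 mm behind the grasp point.
Start: joints at [-1.3, 0.527, 1.433, -0, 1.181, -0.178], TCP at [0.272, -0.563, 0.231] pointing down, gripper open.
Joint ranges: [-3.08, 3.08], [-0.75, 2.2], [0.22, 2.44], [-1.43, 4.57], [0, 2.65], [-2.85, 2.85]. Speed limits (rad/s): [2.79, 2.79, 3.14, 3.14, 3.14, 3.14].

## Interface

Orientations are given as a unit quaternion [x, y, z, w].
In Python, from rig import robot, vision, job gives the robot as it stands.
- The arm moves only by the shell command python3 -m handwheel 'ROWS' [OPENING] [FORCE]. ROWS is JSON, a list of rows, each a list of 4 numbers: the shift along the tool's x, y, z as a fraction of full scale, then the turn about the tool's z as a fraction of full scale. A call has 1 to 20 rows; each row is the pose to reach, as a shift and turn from the pose commanded when the call began, along the tool's axes at that moment, turning the shorter way round; what a row does not reach only later rows make up. Full scale, the value 1, is 300 mm for a shift and 2 pi rad for a turn. A row lasts 1/12 s, in which the tool goes at most 41.7 mm and 7.16 degrees, less where a joint would pass 70% of its speed; a pose out of reach is approached as far as the arm can. A call with a number of a shift or a turn outside -1 to 1 is refused whole. A call with a gripper value outside its range is refused whole. OPENING is the opening in per cent of the stroke, from 0 (shut) to 100 (fully open), set as the call begins (- or left out, the last holds). The fingers move at their own pace and stop on an object; FORCE is the grip in N (left out, the last holds). Time passes only in rows, so rows that repeat a pose let the fingers close. It gives the time, the measured TCP pose, the force, the opening and the grip force at its end, in the units of the state.
- robot.get_obs(): the state, without advancing time (a new reading comes with each control period).
- vision.camera(name): name is "side" or "top"; returns a dict with "frame" (420x560x3 uint8, red, green, blue), "K" (3x3 intrinsics, pixels), "k1" (the pictures are not rectified: a ray, as slopes to the right and down, at radius r is drawn at 1 + k1 r^2 times it, then the intrinsics apply), "cam_to_world" (4x4, takes a point from camera to world coordinates). Camera axes: x right, y down, z forward; pixel columns grow to the right and rows downward; lengths in m; the calibration is good to about 2 mm. A picture is of the moment at which its call begins. There is no depth.
- job.hand_in(): hands the job in; it is judged then, once.
Trained networks look in the newest picture that a camera, given by its name, has taken for a name from the list of things; names that differ only in an ending like _2 or _b are one class to them, and where a whole thing is asked for, a point or a joint stands for the part that bears it (a point fixed in the world has none). Each returns a list of dicts, best first, with "conf" (0 to 1); they miss things now and then, are a little off and sometimes report something else, mostly with a low value. They report only what shows in the picture. A call takes as long as a camera call.
- vision.look_for(camera, label): "point" ([row, column] in pixels, amid what is visible of it).
- vision.outline_of(camera, label): "mask" (420x560 bool, what is visible of it) and "point" ([row, column] in pixels, amid what is visible of it).
The state is a dict: "time": time; "q": joint angles; "joint_velocities": joint speeds; "joint_torque": joint torques, N m; "position": TCP position; "tool_rot": TCP orientation; "ft_force": force on the tool from outside, world axes, zero at the start; "moment": the same for the moment, N m; "grip_width": finger opening in m; "grip_force": force on a finger pad.
Only numpy, scipy, OpenCV 4.12 (cv2) and the standard library are available. Lean on these libraries where they do the work, as an engineer would, in place of code of your own. Each camera call takes 0.05 s, during which the arm holds its last target. There are 200 camera calls.

## Working session

There is one attempt and no reset: what is moved stays moved. The work goes in short steps, Python scripts to look and compute and a shell command to move; the robot and the scene stay as the last step left them, time stands still between calls to the robot, and variables do not carry over. Pictures are saved under pics/ and viewed, at most 10 in all, crops included, and the job is handed in when it is done.

```bash
mkdir -p pics
cat > h.py <<'E'
import numpy as np, cv2
from rig import robot, vision, job
def cam(n):
    c=vision.camera(n); return c
def ray(c,p):
    K=np.array(c["K"]);u=(p[1]-K[0,2])/K[0,0];v=(p[0]-K[1,2])/K[1,1]
    a=np.array([u,v]);s=a.copy()
    for _ in range(20): s=a/(1+c["k1"]*(s@s))
    T=np.array(c["cam_to_world"]);return T[:3,3],T[:3,:3]@np.array([s[0],s[1],1])
def atz(c,p,z):
    o,d=ray(c,p);return o+d*(z-o[2])/d[2]
def proj(c,X):
    T=np.array(c["cam_to_world"]);x=T[:3,:3].T@(np.array(X)-T[:3,3]);s=x[:2]/x[2];s=s*(1+c["k1"]*(s@s))
    K=np.array(c["K"]);return [K[1,1]*s[1]+K[1,2],K[0,0]*s[0]+K[0,2]]
E
python3 - <<'E'
from h import *
o=robot.get_obs();print(o["time"],o["position"],o["tool_rot"],o["q"])
for n in("top","side"):
    c=cam(n);cv2.imwrite(f"pics/{n}0.png",c["frame"][:,:,::-1])
    print(n,np.round(c["cam_to_world"],3).tolist())
    for l,z in(("wing_top",.148),("cap_top",.112),("wide_key",.074),("wide_slot",.074),("fuse_base",.074),("carrier",.12)):
        for r in vision.look_for(n,l)[:4]: print(l,np.round(r["point"],1),round(r["conf"],2),np.round(atz(c,r["point"],z),3))
E
```

```text
0.0 [ 0.27157539 -0.5621315   0.2295866 ] [ 9.74815161e-01  2.23011801e-01 -5.09031174e-05 -1.06548486e-03] [-1.29949533e+00  5.28451605e-01  1.43388330e+00 -3.09110783e-06
  1.18139115e+00 -1.78504081e-01]
top [[-0.003, -0.985, 0.173, 0.365], [-1.0, 0.005, 0.009, -0.014], [-0.009, -0.173, -0.985, 1.61], [0.0, 0.0, 0.0, 1.0]]
wing_top [248.4 222.8] 0.78 [0.512 0.19  0.148]
cap_top [250.4 225. ] 0.65 [0.509 0.188 0.112]
wide_key [250.5 223.4] 0.62 [0.513 0.198 0.074]
wide_key [262.4 228.8] 0.27 [0.475 0.18  0.074]
wide_slot [262.  231.9] 0.62 [0.476 0.17  0.074]
fuse_base [266.3 413.5] 0.73 [ 0.46  -0.408  0.074]
fuse_base [262.8 235.4] 0.66 [0.473 0.159 0.074]
carrier [251.5 226.9] 0.64 [0.505 0.181 0.12 ]
carrier [251.  344.4] 0.56 [ 0.505 -0.184  0.12 ]
carrier [176.6 294.5] 0.35 [ 0.743 -0.031  0.12 ]
side [[-0.986, -0.08, 0.148, 0.429], [-0.168, 0.545, -0.822, 1.002], [-0.015, -0.835, -0.55, 0.791], [0.0, 0.0, 0.0, 1.0]]
wing_top [257.7 308.2] 0.65 [0.502 0.256 0.148]
cap_top [204.1 319.2] 0.71 [ 0.501 -0.058  0.112]
cap_top [256.  309.7] 0.68 [0.503 0.207 0.112]
wide_key [256.5 307.3] 0.87 [0.513 0.165 0.074]
wide_slot [281.  314.1] 0.76 [0.484 0.262 0.074]
fuse_base [281.7 310. ] 0.72 [0.494 0.266 0.074]
carrier [191.4 324. ] 0.75 [ 0.491 -0.128  0.12 ]
carrier [255.2 310.6] 0.61 [0.5   0.213 0.12 ]
```

Run:
```python
import cv2,numpy as np
a=cv2.imread("pics/top0.png")[170:320,150:430];b=cv2.imread("pics/side0.png")[140:340,220:420]
cv2.imwrite("pics/a.png",cv2.resize(a,(784,420),interpolation=3));cv2.imwrite("pics/b.png",cv2.resize(b,(600,600),interpolation=3))
```

```text
(no output)
```

View pics/a.png

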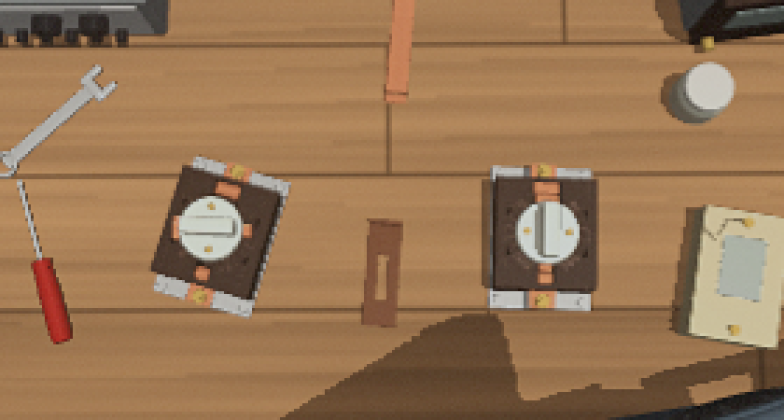

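View pics/b.png

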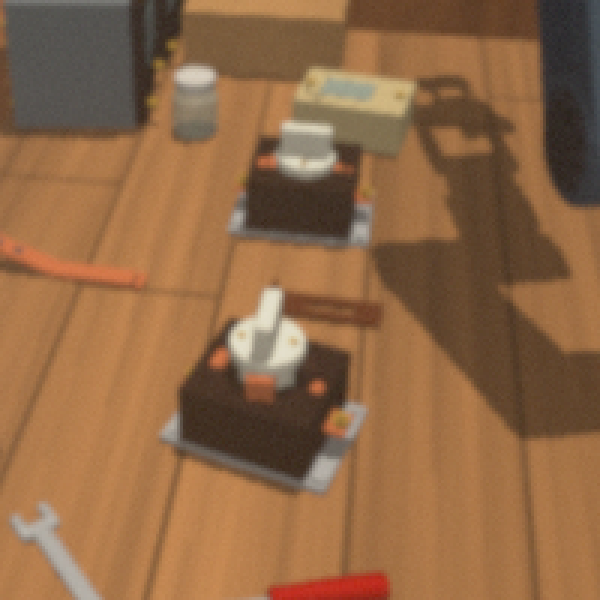

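View pics/top0.png

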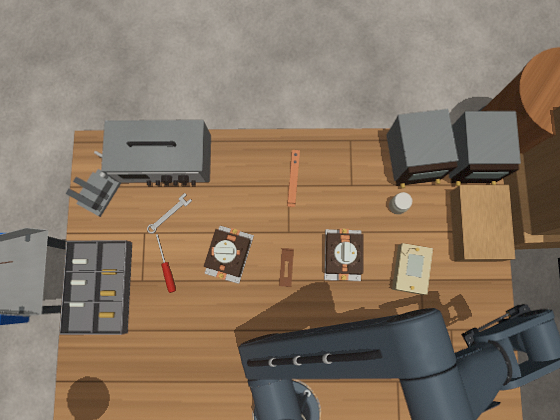

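The parked carrier is the left one (about px row 250, col 225). Its wide key points left (+y) and the base's wide slot points up and slightly right. The neighbour is at col 344. The next step is to measure the angles more closely.

Run:
```python
from h import *
c=cam("top");f=c["frame"]
cv2.imwrite("pics/c.png",cv2.resize(f[220:290,195:265],(600,600),interpolation=2)[:,:,::-1])
for l,z in(("wide_key",.098),("wide_slot",.074),("wing_top",.148),("carrier",.12),("fuse_base",.074)):
    for m in vision.outline_of("top",l)[:2]:
        M=m["mask"].astype(np.uint8)
        if M.sum()<3: continue
        r,k=np.nonzero(M);(cx,cy),wh,a=cv2.minAreaRect(np.c_[k,r].astype(np.float32))
        print(l,round(m["conf"],2),M.sum(),np.round([cy,cx],1),np.round(wh,1),round(a,1),np.round(atz(c,[cy,cx],z),3))
        print(np.round([atz(c,q[::-1],z)[:2] for q in cv2.boxPoints(((cx,cy),wh,a))],3).tolist())
```

```text
wide_key 0.93 412 [251.3 224.8] [22.6 20.5] 45.0 [0.508 0.19  0.098]
[[0.511, 0.239], [0.556, 0.194], [0.505, 0.142], [0.46, 0.187]]
wide_key 0.39 224 [275.6 167.7] [32.   7.6] 74.1 [0.432 0.368 0.098]
[[0.477, 0.395], [0.484, 0.373], [0.388, 0.341], [0.381, 0.364]]
wide_slot 0.76 1501 [253.3 227.4] [39.5 51.5] 16.5 [0.504 0.185 0.074]
[[0.443, 0.267], [0.602, 0.224], [0.565, 0.101], [0.407, 0.146]]
wing_top 0.81 459 [250.8 224.8] [23.3 22.6] 45.0 [0.505 0.184 0.148]
[[0.506, 0.233], [0.555, 0.185], [0.504, 0.134], [0.455, 0.182]]
wing_top 0.56 460 [266.8 286.4] [13.9 38. ] 8.1 [ 0.455 -0.004  0.148]
[[0.402, 0.025], [0.515, 0.008], [0.509, -0.034], [0.396, -0.017]]
carrier 0.96 421 [252.  344.9] [23.9 20.8] 51.3 [ 0.502 -0.185  0.12 ]
[[0.511, -0.137], [0.551, -0.189], [0.493, -0.233], [0.453, -0.182]]
carrier 0.61 447 [250.7 224.8] [22.1 23.8] 49.4 [0.508 0.187 0.12 ]
[[0.51, 0.238], [0.558, 0.182], [0.505, 0.137], [0.458, 0.192]]
fuse_base 0.86 1541 [253.2 227.8] [39.9 51.6] 16.9 [0.504 0.184 0.074]
[[0.444, 0.267], [0.603, 0.223], [0.565, 0.099], [0.407, 0.145]]
```

View pics/c.png

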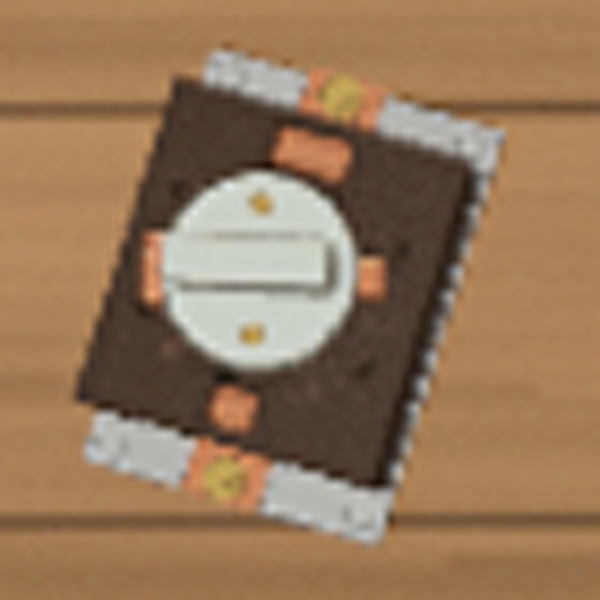

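```bash
cat >> h.py <<'E'
def go(xy,z,phi):
    """fractions from current measured pose to target (tool x yaw phi, pointing down)"""
    from scipy.spatial.transform import Rotation as R
    o=robot.get_obs();r=R.from_quat(o["tool_rot"]);m=r.as_matrix()
    d=m.T@(np.array([*xy,z])-o["position"])/.3;y=np.arctan2(m[1,0],m[0,0])
    print("pos",np.round(o["position"],4),"yaw",round(y,3),"shift",np.round(d,3),"turn",round(-(phi-y)/(2*np.pi),4),"rows",np.linalg.norm(d)*.3/.0417)
E
python3 - <<'E'
from h import *
c=cam("top")
P=lambda u,v,z:atz(c,[220+(v+.5)/600*70-.5,195+(u+.5)/600*70-.5],z)
def pair(n,a,b,z):
    A=P(*a,z);B=P(*b,z);d=A-B;print(n,np.round((A+B)/2,4),"yaw",round(np.arctan2(d[1],d[0]),3),"len",np.linalg.norm(d))
pair("keys",(152,268),(372,279),.098)
pair("keyends",(142,267),(386,280),.098)
pair("slots",(314,155),(233,408),.074)
pair("bolts",(342,97),(226,480),.02)
pair("wing",(165,261),(330,262),.148)
pair("screws",(261,203),(252,335),.113)
pair("rim left edge",(175,80),(78,398),.074)
go([.508,.188],.20,1.53)
E
```

```text
keys [0.5073 0.1892 0.098 ] yaw 1.517 len 0.08126633024706954
keyends [0.5073 0.1884 0.098 ] yaw 1.514 len 0.0901517667349537
slots [0.5068 0.188  0.074 ] yaw -0.294 len 0.09875536459268457
bolts [0.5094 0.1909 0.02  ] yaw -0.279 len 0.15397744899710386
wing [0.5069 0.1877 0.148 ] yaw 1.561 len 0.058841549636182246
screws [0.5076 0.1892 0.113 ] yaw -0.05 len 0.04821132829635507
rim left edge [0.523  0.2433 0.074 ] yaw -0.274 len 0.12391538954875675
pos [ 0.2718 -0.5628  0.2306] yaw 0.45 shift [ 1.797 -1.911  0.102] turn -0.1719 rows 18.88935083073883
```

```bash
python3 -m handwheel '[[0.9,-0.95,0,0],[0.9,-0.95,0,0],[0.9,-0.95,0,0],[0.9,-0.95,0,0],[0.9,-0.95,0,0],[0.9,-0.95,0,0],[0.9,-0.95,0,0],[0.9,-0.95,0,0],[0.9,-0.95,0,0],[0.9,-0.95,0,0]]' 60 20
python3 -m handwheel '[[0.9,-0.96,0.1,-0.172],[0.9,-0.96,0.1,-0.172],[0.9,-0.96,0.1,-0.172],[0.9,-0.96,0.1,-0.172],[0.9,-0.96,0.1,-0.172],[0.9,-0.96,0.1,-0.172],[0.9,-0.96,0.1,-0.172],[0.9,-0.96,0.1,-0.172],[0.9,-0.96,0.1,-0.172],[0.9,-0.96,0.1,-0.172],[0.9,-0.96,0.1,-0.172],[0.9,-0.96,0.1,-0.172],[0.9,-0.96,0.1,-0.172]]'
python3 - <<'E'
from h import *
go([.5073,.1885],.128,1.53)
print(robot.get_obs()["ft_force"],robot.get_obs()["q"])
E
```

```text
time: 1.88
position: [0.3906, -0.184, 0.2306]
tool_rot: [0.975, 0.224, -0.0, -0.001]
ft_force: [-0.9, 0.3, 0.1]
grip_width: 0.0522
grip_force: 0.0
time: 2.97
position: [0.5084, 0.1874, 0.2004]
tool_rot: [0.721, 0.693, -0.001, -0.0]
ft_force: [0.3, -0.0, -0.2]
grip_width: 0.0522
grip_force: 0.0
pos [0.5084 0.1874 0.2004] yaw 1.531 shift [ 0.004 -0.004  0.241] turn 0.0001 rows 1.7375447232032692
[ 0.30998359 -0.0306064  -0.17792386] [ 1.47188433e-01  4.55868248e-01  1.67313908e+00 -6.30738692e-04
  1.01354733e+00  1.87696310e-01]
```

```bash
python3 -m handwheel '[[0,0,0.07,0],[0.004,-0.004,0.14,0],[0.004,-0.004,0.2,0],[0.004,-0.004,0.241,0],[0.004,-0.004,0.241,0],[0.004,-0.004,0.241,0]]'
python3 -m handwheel '[[0,0,0,0],[0,0,0,0],[0,0,0,0],[0,0,0,0],[0,0,0,0],[0,0,0,0],[0,0,0,0],[0,0,0,0]]' 0 15
```

```text
time: 3.47
position: [0.5073, 0.1878, 0.1281]
tool_rot: [0.722, 0.692, -0.001, -0.0]
ft_force: [-0.9, -0.2, 0.3]
grip_width: 0.0521
grip_force: 0.0
time: 4.13
position: [0.5078, 0.1893, 0.1285]
tool_rot: [0.721, 0.693, 0.0, 0.0]
ft_force: [-0.3, 0.0, 2.5]
grip_width: 0.0182
grip_force: 15.0
```

Run:
```python
from h import *
c=cam("side");f=c["frame"]
cv2.imwrite("pics/d.png",cv2.resize(f[180:310,240:370],(600,600),interpolation=2)[:,:,::-1])
o=robot.get_obs();print(o["position"],o["ft_force"],o["moment"],o["grip_width"])
```

```text
[0.50780082 0.18933011 0.12852229] [-0.54033905  0.57673034  2.73379259] [ 0.00059365  0.04350423 -0.0567875 ] 0.017597973212288807
```

View pics/d.png

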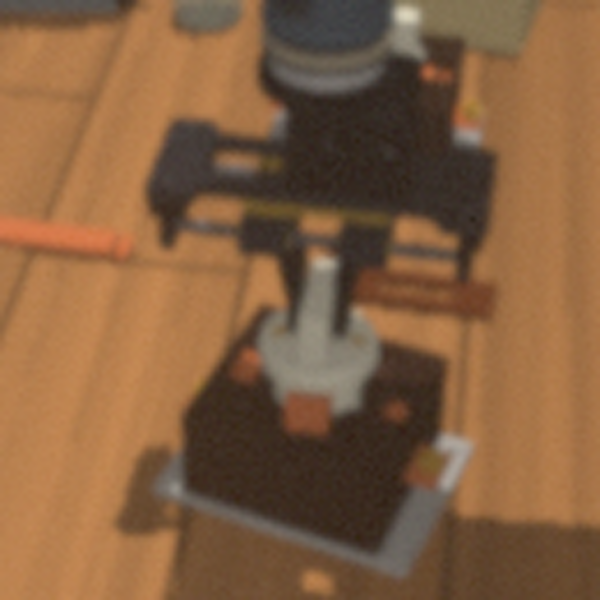

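The wing is gripped centrally (crop px 318,290), with the fingers on both faces and the cap clear. I'll press lightly and begin turning clockwise.

```bash
python3 -m handwheel '[[0,0,0.004,0],[0,0,0.007,0],[0,0,0.007,0.01],[0,0,0.007,0.02],[0,0,0.007,0.03],[0,0,0.007,0.04],[0,0,0.007,0.04]]'; python3 -c "
from h import *
go([.5073,.1885],.128,-.28);print(robot.get_obs()['moment'])"
```

```text
time: 4.77
position: [0.5088, 0.1896, 0.1283]
tool_rot: [0.803, 0.596, 0.001, 0.001]
ft_force: [-2.5, -0.2, 13.2]
grip_width: 0.0178
grip_force: 15.0
pos [0.5088 0.1896 0.1283] yaw 1.278 shift [-0.005 -0.004  0.001] turn 0.2479 rows 0.04549943623812685
[-0.0179873   0.45413043 -0.0398957 ]
```

```bash
python3 -m handwheel '[[0,0,0,0.015],[0,0,0,0.03],[0,0,0,0.045],[0,0,0,0.06],[0,0,0,0.075],[0,0,0,0.09],[0,0,0,0.105],[0,0,0,0.12],[0,0,0,0.135],[0,0,0,0.15],[0,0,0,0.165],[0,0,0,0.18],[0,0,0,0.195],[0,0,0,0.205],[0,0,0,0.205]]'; python3 -c "
from h import *
go([.5073,.1885],.128,-.28);print(robot.get_obs()['moment'])"
```

```text
time: 6.02
position: [0.5085, 0.1898, 0.1283]
tool_rot: [1.0, -0.005, 0.001, -0.0]
ft_force: [-2.4, 0.7, 14.2]
grip_width: 0.0181
grip_force: 15.0
pos [0.5085 0.1898 0.1283] yaw -0.01 shift [-0.004  0.004  0.001] turn 0.0429 rows 0.042191459860606316
[ 0.149768    0.54588523 -0.00087496]
```

```bash
python3 -m handwheel '[[0,0,0,0.008],[0,0,0,0.016],[0,0,0,0.024],[0,0,0,0.032],[0,0,0,0.034],[0,0,0,0.034]]'; python3 -m handwheel '[[0,0,0,0.003],[0,0,0,0.006],[0,0,0,0.006],[0,0,0,0.006]]'; python3 -m handwheel '[[0,0,0,0.003],[0,0,0,0.003],[0,0,0,0.003]]';python3 -c "
from h import *
go([.5073,.1885],.128,-.28);print(robot.get_obs()['moment'])"
```

```text
time: 6.52
position: [0.5079, 0.1898, 0.1259]
tool_rot: [0.994, -0.111, 0.0, -0.001]
ft_force: [1.5, 3.0, -2.9]
grip_width: 0.0177
grip_force: 15.0
time: 6.85
position: [0.5069, 0.1891, 0.1254]
tool_rot: [0.992, -0.13, -0.001, 0.0]
ft_force: [-0.5, 1.6, -5.1]
grip_width: 0.0178
grip_force: 15.0
time: 7.1
position: [0.5072, 0.1892, 0.1259]
tool_rot: [0.99, -0.139, -0.001, 0.0]
ft_force: [-0.7, 1.6, -5.1]
grip_width: 0.018
grip_force: 15.0
pos [0.5072 0.1892 0.1259] yaw -0.279 shift [ 0.001  0.002 -0.007] turn 0.0001 rows 0.05323044173097245
[0.39064748 0.16457155 0.01196309]
```

It has dropped: the force reversed and z sank 2.5 mm at yaw -0.28, the base's line. Next I'll press it down in stages.

```bash
python3 -m handwheel '[[0,0,0.007,0],[0,0,0.013,0],[0,0,0.02,0],[0,0,0.027,0],[0,0,0.033,0],[0,0,0.033,0]]'; python3 -m handwheel '[[0,0,0.007,0],[0,0,0.013,0],[0,0,0.02,0],[0,0,0.027,0],[0,0,0.027,0]]'
```

```text
time: 7.6
position: [0.5071, 0.1892, 0.1157]
tool_rot: [0.99, -0.139, -0.001, 0.0]
ft_force: [-2.4, 1.1, -1.7]
grip_width: 0.0182
grip_force: 15.0
time: 8.02
position: [0.5072, 0.1892, 0.1073]
tool_rot: [0.99, -0.139, -0.001, 0.0]
ft_force: [-2.5, 1.4, -2.7]
grip_width: 0.0178
grip_force: 15.0
```

```bash
python3 -m handwheel '[[0,0,0.004,0],[0,0,0.008,0],[0,0,0.011,0],[0,0,0.011,0]]'; python3 -m handwheel '[[0,0,0.003,0],[0,0,0.006,0],[0,0,0.006,0]]'
python3 - <<'E'
from h import *
c=cam("side");f=c["frame"]
cv2.imwrite("pics/e.png",cv2.resize(f[180:310,240:370],(600,600),interpolation=2)[:,:,::-1])
E
```

```text
time: 8.35
position: [0.5073, 0.1893, 0.1046]
tool_rot: [0.99, -0.139, -0.0, 0.0]
ft_force: [-3.7, 2.1, -2.5]
grip_width: 0.018
grip_force: 15.0
time: 8.6
position: [0.5074, 0.1893, 0.1044]
tool_rot: [0.99, -0.139, -0.0, 0.0]
ft_force: [-8.1, 2.4, 10.1]
grip_width: 0.018
grip_force: 15.0
```

View pics/e.png

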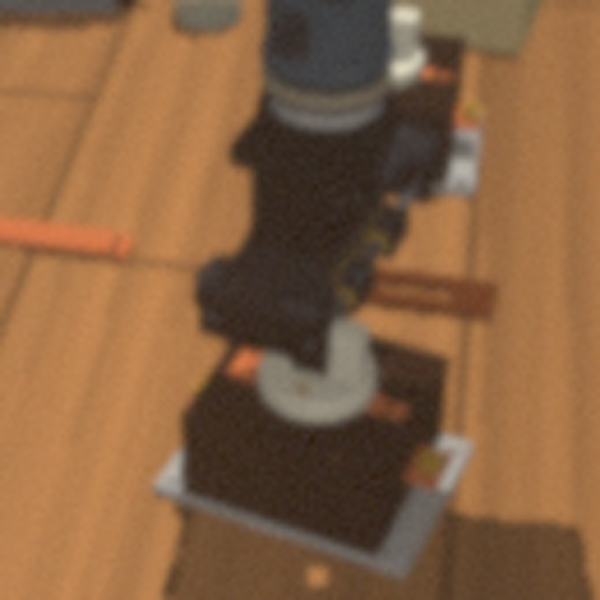

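The cap is down on the rim (px 318,390) after 24 mm of travel, with a firm stop. I'll press once more, then release and back off.

```bash
python3 -m handwheel '[[0,0,0.004,0],[0,0,0.005,0],[0,0,0.005,0]]'; python3 -m handwheel '[[0,0,0,0],[0,0,-0.007,0],[0,0,-0.007,0],[0,0,-0.007,0],[0,0,-0.007,0]]' 60; python3 -m handwheel '[[0,0,-0.05,0],[0,0,-0.12,0],[0,0,-0.2,0],[0,0,-0.28,0],[0,0,-0.36,0],[0,0,-0.44,0],[0,0,-0.5,0],[0,0,-0.5,0]]'
python3 - <<'E'
from h import *
c=cam("side");f=c["frame"]
cv2.imwrite("pics/f.png",cv2.resize(f[180:310,240:370],(600,600),interpolation=2)[:,:,::-1])
for z in(.124,.148): print(proj(c,[.5073,.1888,z]))
E
```

```text
time: 8.9
position: [0.5077, 0.1892, 0.1039]
tool_rot: [0.99, -0.139, 0.0, 0.0]
ft_force: [-7.6, 0.9, 16.4]
grip_width: 0.0178
grip_force: 15.0
time: 9.32
position: [0.5087, 0.1891, 0.1037]
tool_rot: [0.99, -0.139, 0.001, -0.0]
ft_force: [0.1, 0.1, -0.3]
grip_width: 0.0435
grip_force: 0.0
time: 9.98
position: [0.5107, 0.1896, 0.2575]
tool_rot: [0.99, -0.139, 0.004, -0.001]
ft_force: [0.5, -0.5, 0.2]
grip_width: 0.0524
grip_force: 0.0
[np.float64(248.25776562675458), np.float64(308.8640925394714)]
[np.float64(241.36311172072658), np.float64(309.0613161867493)]
```

View pics/f.png

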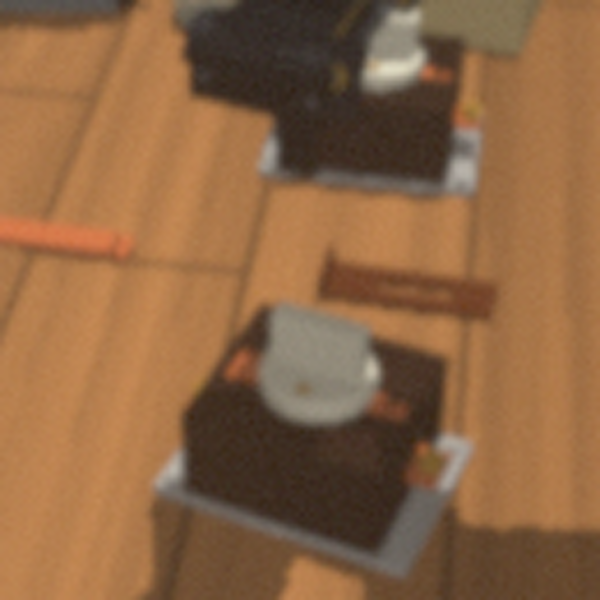

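The carrier sits on the rim in line with the base. Its wing top is at crop px (320,312), against (318,315) expected when home, and the gripper is clear.

```bash
python3 -c "
from rig import job
print(job.hand_in())"
```

```text
the job is handed in; nothing more can be done
None
```

I turned the parked carrier about 1.8 rad clockwise until it dropped, pressed it home with its cap on the rim and released it. I handed the job in at about 10 s; no verdict came back.

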